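# Start the inlay laser cutter in the right order

### The arm

A 6-joint arm with a two-finger parallel gripper is mounted at the origin on the work surface. World frame = base frame: x ahead of the robot, y to its left, z up, the work surface at z = 0. Lengths are in m, angles in rad, forces in N, time in s.
With the tool pointing down it reaches from about 0.35 to 0.975 m from the base axis. Payload 4.9 kg.
Tool frame: the origin (TCP) lies on the front face of the gripper's body, between the roots of the fingers; the fingertips stand 73 mm ahead of it and the grasp point (between the pads) lies 54 mm ahead of it; z points along the fingers, y is the line along which they close (so a half turn about z gives the same grasp; the last joint's range is limited). The gripper opens to 85 mm and grips with 20 to 120 N. Pads are 22 mm wide; open, the fingers measure 114 mm over their backs; the gripper's body (76 mm by 85 mm) begins 54 mm behind the grasp point. The pads swing forward as they close: fully open they stand 13 mm farther back than shut.
Start: joints at [1.231, 0.053, 1.613, -0, 1.476, -0.119], TCP at [0.137, 0.61, 0.304] pointing down, gripper open.
Joint ranges: [-3.01, 3.01], [-1.01, 2.22], [0.06, 2.58], [-1.02, 4.17], [0.09, 2.62], [-3.14, 3.14]. Speed limits (rad/s): [2.57, 2.57, 3.14, 3.14, 3.14, 3.14].

### API

Orientations are given as a rotation vector (axis times angle).
In Python, from station import status, imaging, order gives the robot as it stands.
- The arm moves only by the tool arm_command, never from a script. Its argument "increments" is a list of rows, each an object with "slide": the shift along the tool's x, y, z in m, a list of three; "spin": the turn about the tool's z in degrees; "gripper": the opening, from -1 (shut) to 1 (fully open). In form: [{"slide": [x, y, z], "spin": spin, "gripper": gripper}, ...]. A call has 1 to 8 rows; each row is the pose to reach, as a shift and turn from the pose commanded when the call began, along the tool's axes at that moment; what a row does not reach only later rows make up. A row lasts 1/12 s, in which the tool goes at most 41.7 mm and 7.16 degrees, less where a joint would pass 70% of its speed; a pose out of reach is approached as far as the arm can. A call with a gripper value outside its range is refused whole. The fingers move at their own pace and stop on an object; "newtons" is the grip in N (left out, the last holds). Time passes only in rows, so rows that repeat a pose let the fingers close. It gives the time, the measured TCP pose, the force, the opening and the grip force at its end, in the units of the state.
- status.get_obs(): the state, without advancing time (a new reading comes with each control period).
- imaging.get_image(name): name is "scene" or "top" or "wrist"; returns a dict with "frame" (400x640x3 uint8, red, green, blue), "vfov" (degrees; the focal length in pixels is half the picture's height over the tangent of half this angle, whatever the lens; pixels are square), "cx", "cy" (the principal point, pixels), "view" (4x4, takes a point from world to camera coordinates); the wrist camera has in their place "mount" (4x4, takes a point from camera to tool coordinates, whose origin is the TCP and whose axes are the flange's). Camera axes: x right, y up, looking along -z (the intrinsics and any distortion apply to the point x, -y, -z); pixel columns grow to the right and rows downward; lengths in m; the calibration is good to about 2 mm. The wrist camera is an equidistant fisheye: a pixel r from the principal point sees the ray r / f radians off the axis. A picture is of the moment at which its call begins: read the wrist's pose just before it. There is no depth.
- order.finish_job(): hands the job in; it is judged then, once.
The state is a dict: "t": time; "q": joint angles; "dq": joint speeds; "effort": joint torques, N m; "tool_pos": TCP position; "tool_rot": TCP orientation; "contact_force": force on the tool from outside, world axes, zero at the start; "wrist_torque": the same for the moment, N m; "opening": finger opening in m; "grip_force": force on a finger pad.
Only numpy, scipy, OpenCV 4.12 (cv2) and the standard library are available. Lean on these libraries where they do the work, as an engineer would, in place of code of your own. Each camera call takes 0.05 s, during which the arm holds its last target. There are 200 camera calls.

### The job

Start the inlay cutter by pressing with the fingertips, in this order: rock the green extractor switch over to its other side by pushing its raised half fully down, push the blue air key fully down, then press the cutter's round red button fully down and keep it down for a good second before letting go. Leave the yellow key unpressed, and do not pick up or shift any of the loose things lying about.

Things in the scene. Friction and masses are not known exactly. Their poses are not given: they have to be found in the camera images.
- extractor_switch: grey switch module, 60 x 60 x 16 mm, fixed on the dark console, carrying the green rocker. Origin at the centre of its underside, 45 mm above the bench; z up. Its x axis points from the rocker's near half to its far half (roughly away from the robot). The three modules stand in a row, 70 mm apart centre to centre, and trade places between runs
- green_rocker (a joint): green rocker angle, rad: 0 = off (far half, towards module +x, raised; near half level), 0.4 = fully over (far half level, top 76 mm above bench). A shallow V, each half 26 mm long, 30 mm wide, pivot line along module y at its middle, 76 mm above bench. Raised end 86 mm above bench at 0; starts at 0 to 0.05. No spring: stays where left; about 3 N near the raised end
- green_raised (a point): point on top of the rocker's far half, 17 mm out from the pivot line, about 83 mm above the bench at joint 0; push straight down here. It moves with the rocker
- air_switch: grey switch module, 60 x 60 x 16 mm, fixed on the console and carrying the blue key; origin at the centre of its underside, 45 mm above the bench, x roughly away from the robot
- blue_key (a joint): travel of the blue key in m: 0 = up, 0.006 = fully down. A push latch: no spring, stays where it is left; moves under about 3.5 N
- blue_key_top (a point): centre of the top of the round blue key (34 mm diameter), 79 mm above the bench when up; it moves straight down with the key, and fully down it still stands 12 mm proud of its module
- yellow_key (a joint): travel of the yellow key in m, built like the blue one: 0 = up; it must stay up
- yellow_key_top (a point): centre of the top of the round yellow key (34 mm diameter), 79 mm above the bench
- console: dark steel console fixed to the bench, 90 (x) x 230 (y) x 45 mm high, under the three switch modules; origin at the centre of its underside
- cutter: white laser cutter fixed on the bench, 340 (x) x 400 (y) mm, front strip 125 mm high, flat black lid with an amber window behind it 135 mm high; origin at the centre of its underside, x from its front to its back (roughly away from the robot). The lid begins 50 mm behind the middle of the red button
- red_button (a joint): travel of the red button in m: 0 = up, 0.006 = fully down (a spring: about 5 N when fully down; comes up again when let go)
- red_button_top (a point): centre of the top of the round red button (40 mm diameter) on the cutter's front strip, 147 mm above the bench when up; moves down with it; fully down it stands 4 mm proud of its round black housing (56 mm diameter)
- walnut_chip: loose walnut veneer chip, 70 x 45 x 4 mm, on the bench; origin at the centre of its underside; leave alone
- triangle: loose clear acrylic triangle template, legs about 105 mm, 5 mm thick, on the bench; origin inside it on the underside; leave alone
- square: loose silver aluminium square, about 120 x 75 mm, up to 10 mm thick, lying on the cutter's lid; leave alone
- checker_a: loose cream resin checker, 36 mm diameter, 9 mm thick, on the bench; leave alone
- checker_b: loose cream resin checker, 36 mm diameter, 9 mm thick, on the cutter's lid; leave alone
- dice_cup: loose brown dice cup, 68 mm diameter, 75 mm high, on the bench near the robot; leave alone

How it is judged:
By the outcome, as a careful person would: the job done as asked, in the order asked, and still so for the second after the job is handed in, with the robot touching nothing.
It also fails if it takes over 56 s, if anything falls off the work surface, if the arm or the gripper's body presses on something with over 40 N, if the wrist force passes 120 N, or if a joint passes its speed limit or range.

## Working session

There is one attempt and no reset: what is moved stays moved. The work goes in short steps, Python scripts to look and compute and a tool call to move; the robot and the scene stay as the last step left them, time stands still between calls to the robot, and variables do not carry over. Pictures are saved under pics/ and viewed, at most 10 in all, crops included, and the job is handed in when it is done.

Besides the shell and the picture viewer there is one more tool, called as name(argument=value, ...), one argument or row to a line, values as JSON. arm_command: Moves the arm, as the interface text tells. Its arguments: {"type":"object","properties":{"increments":{"type":"array","items":{"type":"object","properties":{"slide":{"type":"array","items":{"type":"number"}},"spin":{"type":"number"},"gripper":{"type":"number"}}}},"newtons":{"type":"number"}},"required":["increments"]}

```bash
mkdir -p pics; ls
cat > h.py <<'E'
import numpy as np, cv2
from scipy.spatial.transform import Rotation as R
from station import status, imaging, order
def save(n,fn):
    im=imaging.get_image(n); cv2.imwrite('pics/'+fn,im['frame'][:,:,::-1]); return im
def ray(im,u,v,obs=None):
    f=200/np.tan(np.radians(im['vfov'])/2); x=u-im['cx']; y=v-im['cy']
    if 'view' in im:
        T=np.linalg.inv(im['view']); d=np.array([x/f,-y/f,-1])
    else:
        r=np.hypot(x,y)+1e-9; th=r/f
        d=np.array([np.sin(th)*x/r,-np.sin(th)*y/r,-np.cos(th)])
        W=np.eye(4); W[:3,:3]=R.from_rotvec(obs['tool_rot']).as_matrix(); W[:3,3]=obs['tool_pos']; T=W@im['mount']
    return T[:3,3],T[:3,:3]@d
def onz(im,u,v,z,obs=None):
    o,d=ray(im,u,v,obs); return o+d*(z-o[2])/d[2]
HSV={'green':((45,90,50),(85,255,255)),'blue':((95,120,50),(125,255,255)),'yellow':((22,120,100),(34,255,255)),'red':((0,150,90),(6,255,255))}
def blobs(im,c,mn=30):
    h=cv2.cvtColor(im['frame'],cv2.COLOR_RGB2HSV); lo,hi=HSV[c]; m=cv2.inRange(h,lo,hi)
    if c=='red': m|=cv2.inRange(h,(174,150,90),(180,255,255))
    n,_,s,ce=cv2.connectedComponentsWithStats(m)
    return sorted([(int(s[i][4]),ce[i].round(1).tolist(),s[i][:4].tolist()) for i in range(1,n) if s[i][4]>=mn],reverse=True)[:4]
E
python3 - <<'E'
from h import *
o=status.get_obs(); print({k:np.round(v,3).tolist() for k,v in o.items()})
Z={'green':.079,'blue':.079,'yellow':.079,'red':.147}
for n in('top','scene','wrist'):
    im=save(n,n+'0.png'); print(n,{k:(np.round(v,3).tolist()) for k,v in im.items() if k!='frame'})
    for c in HSV:
        for b in blobs(im,c): print(c,b,onz(im,*b[1],Z[c],o).round(4))
E
```

```text
pics
{'t': 0.0, 'q': [1.231, 0.053, 1.614, 0.0, 1.476, -0.119], 'dq': [-0.001, -0.001, 0.003, -0.002, 0.001, -0.0], 'effort': [0.001, -39.368, -37.017, -0.0, 0.007, -0.0], 'tool_pos': [0.137, 0.609, 0.303], 'tool_rot': [-0.346, -3.122, 0.003], 'contact_force': [0.112, -0.373, -0.203], 'wrist_torque': [-0.004, -0.028, -0.027], 'grip_force': 0.0, 'opening': 0.085}
top {'vfov': 42.39, 'cx': 325.771, 'cy': 204.699, 'view': [[0.026, -1.0, 0.015, -0.028], [0.996, 0.027, 0.079, -0.534], [-0.08, 0.013, 0.997, -1.597], [0.0, 0.0, 0.0, 1.0]]}
green (170, [396.0, 212.7], [391, 204, 11, 18]) [ 0.5119 -0.2262  0.079 ]
blue (1771, [545.5, 205.3], [526, 172, 41, 66]) [ 0.5469 -0.6819  0.079 ]
blue (98, [418.9, 215.6], [414, 211, 11, 11]) [ 0.505  -0.2958  0.079 ]
yellow (98, [441.9, 218.3], [437, 213, 11, 11]) [ 0.4987 -0.3658  0.079 ]
red (149, [314.2, 175.0], [308, 169, 14, 13]) [0.6105 0.0238 0.147 ]
scene {'vfov': 43.161, 'cx': 317.376, 'cy': 196.195, 'view': [[0.001, 1.0, 0.01, -0.008], [-0.851, -0.005, 0.525, 0.396], [0.525, -0.009, 0.851, -1.598], [0.0, 0.0, 0.0, 1.0]]}
green (213, [223.7, 196.7], [216, 188, 16, 18]) [ 0.5168 -0.2257  0.079 ]
blue (3713, [40.3, 216.1], [0, 171, 79, 84]) [ 0.5744 -0.6629  0.079 ]
blue (1714, [11.6, 88.1], [0, 24, 35, 135]) [ 0.1572 -0.8635  0.079 ]
blue (142, [196.4, 194.6], [190, 188, 14, 14]) [ 0.5111 -0.2941  0.079 ]
yellow (126, [168.5, 191.1], [162, 185, 14, 13]) [ 0.5012 -0.365   0.079 ]
red (52, [287.4, 64.9], [283, 55, 10, 20]) [ 0.1278 -0.0766  0.147 ]
wrist {'vfov': 65.706, 'cx': 322.479, 'cy': 196.412, 'mount': [[0.0, 0.946, 0.323, 0.084], [1.0, -0.0, 0.001, -0.001], [0.001, 0.323, -0.946, -0.07], [0.0, 0.0, 0.0, 1.0]]}
green (74, [49.1, 384.2], [42, 377, 14, 16]) [ 0.5103 -0.2238  0.079 ]
blue (52, [36.8, 377.8], [32, 373, 10, 10]) [ 0.4963 -0.2794  0.079 ]
```

View pics/top0.png

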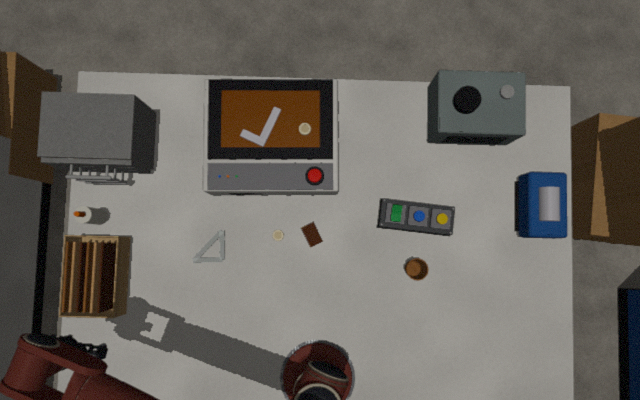

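View pics/scene0.png

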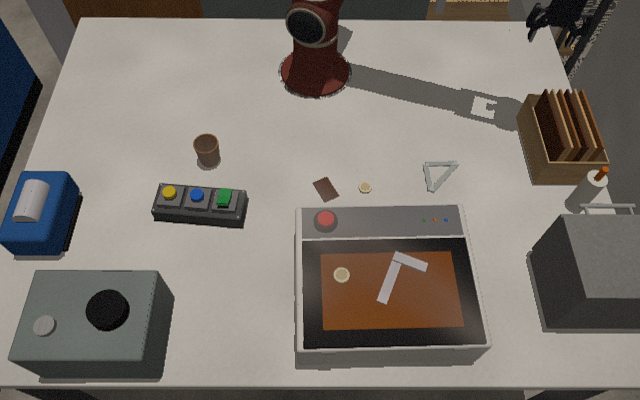

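The top view shows the keys in a row at green (397,213), blue (419,216), yellow (442,218), with red at (314,175). The scene view shows the same layout, with the dice cup clear of the keys. I'll fly above blue and refine with the wrist camera.

```bash
cat >> h.py <<'E'
def go(p,yaw=None):
    "slide (tool axes) to bring TCP to p; spin so tool y has heading yaw (deg from world +y, ccw)"
    o=status.get_obs(); M=R.from_rotvec(o['tool_rot']).as_matrix()
    h=np.degrees(np.arctan2(-M[0,1],M[1,1]))
    s=M.T@(np.array(p)-o['tool_pos']); print('slide',s.round(4),'heading',h.round(2),'spin', None if yaw is None else round(-(yaw-h),2),'|s|',np.linalg.norm(s).round(3), 'tilt',M[:,2].round(4))
E
python3 -c "
from h import *
go([.505,-.285,.26],-5.4)
im=imaging.get_image('scene'); print(onz(im,326,218,.147)); print(imaging.get_image('wrist')['mount'].round(4))"
```

```text
slide [-0.5552 -0.792   0.0441] heading -12.65 spin -7.25 |s| 0.968 tilt [-6.0e-04 -1.5e-03 -1.0e+00]
[0.6141313  0.02604057 0.147     ]
[[ 1.000e-04  9.464e-01  3.229e-01  8.360e-02]
 [ 1.000e+00 -4.000e-04  9.000e-04 -7.000e-04]
 [ 9.000e-04  3.229e-01 -9.464e-01 -7.010e-02]
 [ 0.000e+00  0.000e+00  0.000e+00  1.000e+00]]
```

arm_command(
  increments=[
    {"slide": [-0.023,-0.033,0],"spin": 0,"gripper": -1},
    {"slide": [-0.046,-0.066,0],"spin": 0,"gripper": -1},
    {"slide": [-0.069,-0.099,0],"spin": 0,"gripper": -1},
    {"slide": [-0.092,-0.132,0],"spin": 0,"gripper": -1},
    {"slide": [-0.115,-0.165,0],"spin": 0,"gripper": -1},
    {"slide": [-0.138,-0.198,0],"spin": 0,"gripper": -1},
    {"slide": [-0.161,-0.231,0],"spin": 0,"gripper": -1},
    {"slide": [-0.185,-0.264,0],"spin": 0,"gripper": -1},
  ],
  newtons=20,
)

```text
t: 0.92
tool_pos: [0.2595, 0.31, 0.3038]
tool_rot: [0.344, 3.122, 0.0]
contact_force: [0.7, 0.2, 0.6]
opening: -0.0001
grip_force: 0.0
```

arm_command(
  increments=[
    {"slide": [-0.023,-0.033,0],"spin": 0,"gripper": -1},
    {"slide": [-0.046,-0.066,0],"spin": 0,"gripper": -1},
    {"slide": [-0.069,-0.099,0],"spin": 0,"gripper": -1},
    {"slide": [-0.092,-0.132,0],"spin": 0,"gripper": -1},
    {"slide": [-0.115,-0.165,0],"spin": 0,"gripper": -1},
    {"slide": [-0.138,-0.198,0],"spin": 0,"gripper": -1},
    {"slide": [-0.161,-0.231,0],"spin": 0,"gripper": -1},
    {"slide": [-0.185,-0.264,0],"spin": 0,"gripper": -1},
  ],
)

```text
t: 1.58
tool_pos: [0.3823, 0.0115, 0.3042]
tool_rot: [0.347, 3.121, 0.0]
contact_force: [1.2, 0.1, 0.7]
opening: -0.0001
grip_force: 0.0
```

```bash
python3 -c "
from h import *
go([.505,-.285,.26],-5.4); print(status.get_obs()['t'],status.get_obs()['tool_pos'])"
```

```text
slide [-0.1847 -0.2624  0.0444] heading -12.68 spin -7.28 |s| 0.324 tilt [ 0.0016 -0.     -1.    ]
1.5833 [0.38232245 0.01152355 0.30419579]
```

arm_command(
  increments=[
    {"slide": [-0.023,-0.033,0.006],"spin": -1,"gripper": -1},
    {"slide": [-0.046,-0.066,0.012],"spin": -2,"gripper": -1},
    {"slide": [-0.069,-0.099,0.018],"spin": -3,"gripper": -1},
    {"slide": [-0.092,-0.132,0.024],"spin": -4,"gripper": -1},
    {"slide": [-0.115,-0.165,0.03],"spin": -5,"gripper": -1},
    {"slide": [-0.138,-0.198,0.036],"spin": -6,"gripper": -1},
    {"slide": [-0.161,-0.231,0.04],"spin": -7,"gripper": -1},
    {"slide": [-0.185,-0.262,0.044],"spin": -7.25,"gripper": -1},
  ],
)

```text
t: 2.25
tool_pos: [0.5055, -0.2848, 0.2592]
tool_rot: [-0.148, -3.138, -0.001]
contact_force: [0.5, 1.4, 0.4]
opening: 0.0002
grip_force: 0.0
```

arm_command(
  increments=[
    {"slide": [0,0,0],"spin": 0,"gripper": -1},
    {"slide": [0,0,0],"spin": 0,"gripper": -1},
    {"slide": [0,0,0],"spin": 0,"gripper": -1},
  ],
)

```text
t: 2.5
tool_pos: [0.5052, -0.2824, 0.2595]
tool_rot: [-0.148, -3.137, -0.001]
contact_force: [-0.6, 0.7, 1.0]
opening: 0.0004
grip_force: 0.0
```

Run:
```python
from h import *
o=status.get_obs(); im=save('wrist','w1.png'); print(o['t'],o['tool_pos'],o['dq'].round(3) if hasattr(o['dq'],'round') else o['dq'])
for c in HSV:
    for b in blobs(im,c): print(c,b,onz(im,*b[1],.079,o).round(4))
```

```text
2.5 [ 0.50519161 -0.28237953  0.25948075] [ 0.017 -0.036  0.017 -0.001 -0.003 -0.001]
green (1116, [389.6, 205.1], [372, 168, 34, 57]) [ 0.5203 -0.2253  0.079 ]
green (275, [378.1, 175.7], [371, 167, 22, 24]) [ 0.4928 -0.2346  0.079 ]
blue (3564, [37.7, 249.0], [0, 182, 82, 139]) [ 0.5452 -0.6737  0.079 ]
blue (1192, [307.6, 194.0], [289, 175, 38, 39]) [ 0.5034 -0.2956  0.079 ]
yellow (505, [222.1, 192.7], [212, 178, 24, 35]) [ 0.495  -0.3711  0.079 ]
red (377, [610.9, 280.0], [600, 265, 22, 30]) [0.6784 0.1325 0.079 ]
```

View pics/w1.png

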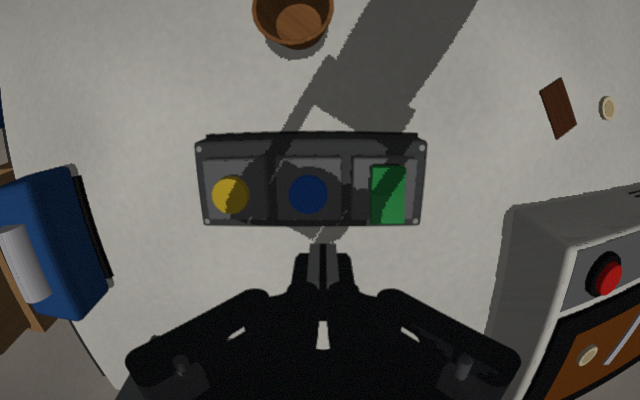

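The wrist view shows blue at (308,194), yellow at (230,194) and green spanning x 371–406, y 165–225. This agrees with the top view, putting blue at about (0.505,-0.2957) and green_raised at about (0.529,-0.2275).

```bash
python3 -c "
from h import *
go([.529,-.2275,.170],-5.4)"
```

```text
slide [-0.0186  0.0563  0.09  ] heading -5.37 spin 0.03 |s| 0.108 tilt [-0.e+00  3.e-04 -1.e+00]
```

arm_command(
  increments=[
    {"slide": [-0.0093,0.028,0.03],"spin": 0,"gripper": -1},
    {"slide": [-0.0186,0.056,0.06],"spin": 0,"gripper": -1},
    {"slide": [-0.0186,0.056,0.08],"spin": 0,"gripper": -1},
    {"slide": [-0.0186,0.056,0.09],"spin": 0,"gripper": -1},
    {"slide": [-0.0186,0.056,0.09],"spin": 0,"gripper": -1},
    {"slide": [-0.0186,0.056,0.09],"spin": 0,"gripper": -1},
  ],
)

```text
t: 3.05
tool_pos: [0.5291, -0.2284, 0.1709]
tool_rot: [0.147, 3.137, -0.001]
contact_force: [0.1, -0.4, 0.9]
opening: -0.0
grip_force: 0.0
```

Run:
```python
from h import *
go([.529,-.2275,.149],-5.4)
save('wrist','w2.png')
```

```text
slide [0.0002 0.0009 0.0219] heading -5.38 spin 0.02 |s| 0.022 tilt [ 7.e-04 -7.e-04 -1.e+00]
```

View pics/w2.png

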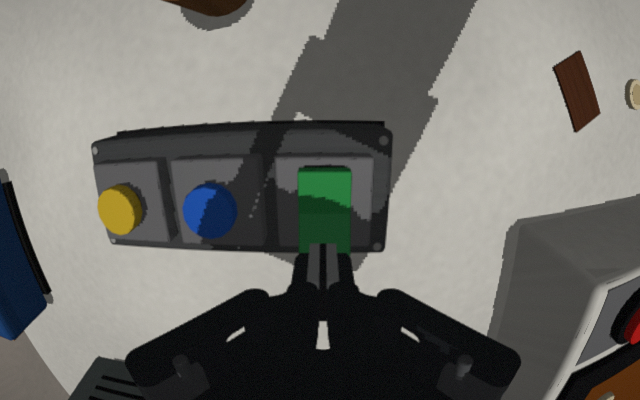

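The fingers are centred laterally on the green rocker (x 299–351, fingers at about 323) and sit over its far half. Pressing now.

arm_command(
  increments=[
    {"slide": [0,0,0.004],"spin": 0,"gripper": -1},
    {"slide": [0,0,0.008],"spin": 0,"gripper": -1},
    {"slide": [0,0,0.011],"spin": 0,"gripper": -1},
    {"slide": [0,0,0.014],"spin": 0,"gripper": -1},
    {"slide": [0,0,0.017],"spin": 0,"gripper": -1},
    {"slide": [0,0,0.019],"spin": 0,"gripper": -1},
    {"slide": [0,0,0.021],"spin": 0,"gripper": -1},
    {"slide": [0,0,0.021],"spin": 0,"gripper": -1},
  ],
)

```text
t: 3.77
tool_pos: [0.5296, -0.2288, 0.1491]
tool_rot: [0.148, 3.137, -0.001]
contact_force: [3.0, -0.9, 3.2]
opening: 0.0001
grip_force: 1.5
```

arm_command(
  increments=[
    {"slide": [0,0,0.001],"spin": 0,"gripper": -1},
    {"slide": [0,0,0.002],"spin": 0,"gripper": -1},
    {"slide": [0,0,0.002],"spin": 0,"gripper": -1},
    {"slide": [0,0,0.002],"spin": 0,"gripper": -1},
  ],
)

```text
t: 4.1
tool_pos: [0.5296, -0.2289, 0.1486]
tool_rot: [0.148, 3.138, -0.001]
contact_force: [-0.5, -0.1, 10.3]
opening: -0.0002
grip_force: 4.9
```

arm_command(
  increments=[
    {"slide": [0,0,0.001],"spin": 0,"gripper": -1},
    {"slide": [0,0,0.002],"spin": 0,"gripper": -1},
    {"slide": [0,0,0.002],"spin": 0,"gripper": -1},
  ],
)

```text
t: 4.35
tool_pos: [0.5298, -0.2289, 0.1485]
tool_rot: [-0.148, -3.138, 0.001]
contact_force: [-5.5, 3.6, 19.2]
opening: 0.0001
grip_force: 9.7
```

arm_command(
  increments=[
    {"slide": [0,0,-0.015],"spin": 0,"gripper": -1},
    {"slide": [0,0,-0.03],"spin": 0,"gripper": -1},
    {"slide": [0,0,-0.04],"spin": 0,"gripper": -1},
    {"slide": [0,0,-0.04],"spin": 0,"gripper": -1},
    {"slide": [0,0,-0.04],"spin": 0,"gripper": -1},
  ],
)

```text
t: 4.77
tool_pos: [0.5289, -0.2285, 0.1847]
tool_rot: [-0.148, -3.138, -0.0]
contact_force: [0.4, 1.0, -0.4]
opening: -0.0001
grip_force: 0.0
```

Run:
```python
from h import *
go([.505,-.2957,.170],-5.4)
save('wrist','w3.png')
```

```text
slide [ 0.0175 -0.0692  0.0147] heading -5.4 spin 0.0 |s| 0.073 tilt [-6.e-04  1.e-04 -1.e+00]
```

View pics/w3.png

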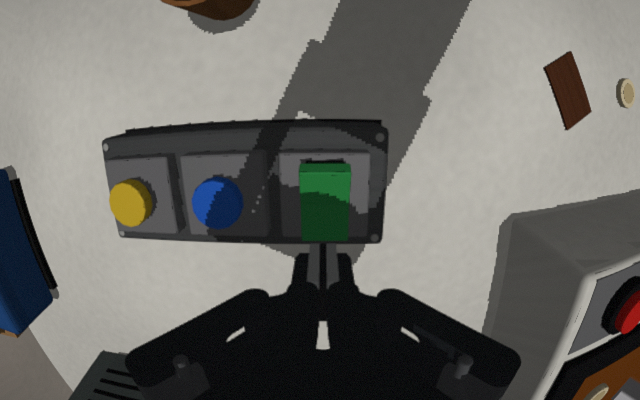

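The rocker has gone over: its near half is now raised, showing a bright near face and a dark gap at (325,162). Next is blue at (217,203).

arm_command(
  increments=[
    {"slide": [0.0087,-0.035,0],"spin": 0,"gripper": -1},
    {"slide": [0.0175,-0.0692,0.004],"spin": 0,"gripper": -1},
    {"slide": [0.0175,-0.0692,0.01],"spin": 0,"gripper": -1},
    {"slide": [0.0175,-0.0692,0.0147],"spin": 0,"gripper": -1},
    {"slide": [0.0175,-0.0692,0.0147],"spin": 0,"gripper": -1},
    {"slide": [0.0175,-0.0692,0.0147],"spin": 0,"gripper": -1},
  ],
)

```text
t: 5.32
tool_pos: [0.5048, -0.2946, 0.1687]
tool_rot: [-0.147, -3.136, -0.003]
contact_force: [-0.1, 0.1, 0.9]
opening: -0.0002
grip_force: 0.0
```

Run:
```python
from h import *
o=status.get_obs(); print(o['tool_pos'],o['contact_force']);go([.505,-.2957,.146],-5.4)
im=save('wrist','w4.png')
for b in blobs(im,'blue'): print(b,onz(im,*b[1],.079,o))
```

```text
[ 0.50481252 -0.2946451   0.16868066] [-0.08050501  0.09377803  0.88823509]
slide [-0.0003 -0.0011  0.0227] heading -5.36 spin 0.04 |s| 0.023 tilt [-0.0022  0.002  -1.    ]
(2060, [35.7, 280.9], [3, 225, 68, 123]) [ 0.53411119 -0.57036649  0.079     ]
(2020, [20.3, 327.2], [0, 263, 54, 104]) [ 0.60802458 -0.67326203  0.079     ]
(1680, [320.7, 232.6], [293, 212, 57, 43]) [ 0.4971365  -0.29552142  0.079     ]
(204, [9.6, 193.3], [0, 186, 24, 22]) [ 0.44770188 -0.55834389  0.079     ]
```

View pics/w4.png

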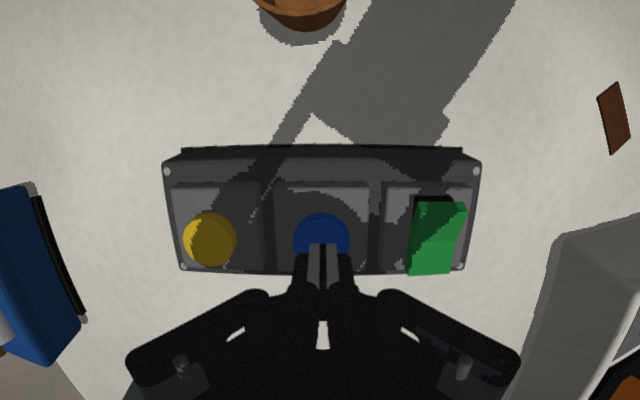

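The fingers are centred over the blue key (at about (321,233)), clear of yellow and green. Pressing.

arm_command(
  increments=[
    {"slide": [0,-0.001,0.006],"spin": 0,"gripper": -1},
    {"slide": [0,-0.001,0.011],"spin": 0,"gripper": -1},
    {"slide": [0,-0.001,0.014],"spin": 0,"gripper": -1},
    {"slide": [0,-0.001,0.017],"spin": 0,"gripper": -1},
    {"slide": [0,-0.001,0.02],"spin": 0,"gripper": -1},
    {"slide": [0,-0.001,0.023],"spin": 0,"gripper": -1},
    {"slide": [0,-0.001,0.0245],"spin": 0,"gripper": -1},
    {"slide": [0,-0.001,0.0245],"spin": 0,"gripper": -1},
  ],
)

```text
t: 6.03
tool_pos: [0.5053, -0.2968, 0.1457]
tool_rot: [0.148, 3.138, -0.0]
contact_force: [-0.9, -0.1, -0.3]
opening: -0.0001
grip_force: 0.0
```

arm_command(
  increments=[
    {"slide": [0,0,0.001],"spin": 0,"gripper": -1},
    {"slide": [0,0,0.001],"spin": 0,"gripper": -1},
    {"slide": [0,0,0.001],"spin": 0,"gripper": -1},
  ],
)

```text
t: 6.28
tool_pos: [0.5054, -0.297, 0.1456]
tool_rot: [0.148, 3.138, -0.0]
contact_force: [-1.9, 2.0, 5.5]
opening: -0.0
grip_force: 2.7
```

arm_command(
  increments=[
    {"slide": [0,0,0.001],"spin": 0,"gripper": -1},
    {"slide": [0,0,0.002],"spin": 0,"gripper": -1},
    {"slide": [0,0,0.003],"spin": 0,"gripper": -1},
    {"slide": [0,0,0.003],"spin": 0,"gripper": -1},
  ],
)

```text
t: 6.62
tool_pos: [0.5055, -0.2971, 0.1455]
tool_rot: [-0.148, -3.137, -0.0]
contact_force: [-8.2, 6.6, 19.3]
opening: 0.0001
grip_force: 9.8
```

arm_command(
  increments=[
    {"slide": [0,0,-0.02],"spin": 0,"gripper": -1},
    {"slide": [0,0,-0.05],"spin": 0,"gripper": -1},
    {"slide": [0,0,-0.08],"spin": 0,"gripper": -1},
    {"slide": [0,0,-0.11],"spin": 0,"gripper": -1},
    {"slide": [0,0,-0.14],"spin": 0,"gripper": -1},
    {"slide": [0,0,-0.16],"spin": 0,"gripper": -1},
    {"slide": [0,0,-0.16],"spin": 0,"gripper": -1},
  ],
)

```text
t: 7.2
tool_pos: [0.5068, -0.2982, 0.3082]
tool_rot: [0.148, 3.129, -0.01]
contact_force: [-0.6, -0.2, 0.4]
opening: 0.0002
grip_force: 0.0
```

Run:
```python
from h import *
go([.600,.025,.30],-5.4)
im=save('wrist','w5.png')
```

```text
slide [-0.0622  0.3306  0.0067] heading -5.41 spin -0.01 |s| 0.337 tilt [ 0.0085 -0.0069 -0.9999]
```

View pics/w5.png

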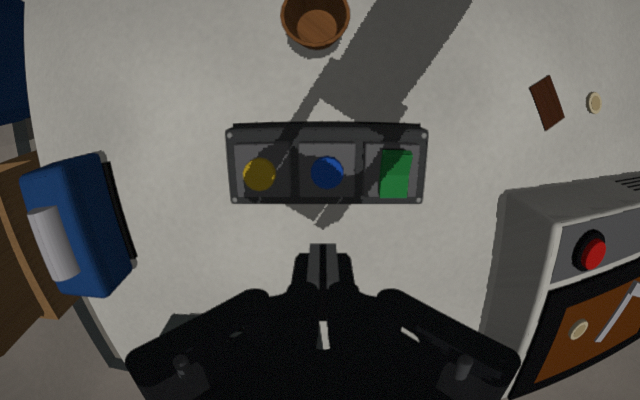

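Blue at (328,172) is down, yellow at (260,175) is untouched, and green has stayed over. Now to the red button, visible at (593,250).

arm_command(
  increments=[
    {"slide": [-0.007,0.038,0],"spin": 0,"gripper": -1},
    {"slide": [-0.014,0.076,0],"spin": 0,"gripper": -1},
    {"slide": [-0.021,0.115,0],"spin": 0,"gripper": -1},
    {"slide": [-0.028,0.154,0],"spin": 0,"gripper": -1},
    {"slide": [-0.036,0.193,0],"spin": 0,"gripper": -1},
    {"slide": [-0.044,0.232,0],"spin": 0,"gripper": -1},
    {"slide": [-0.052,0.271,0],"spin": 0,"gripper": -1},
    {"slide": [-0.059,0.31,0],"spin": 0,"gripper": -1},
  ],
)

```text
t: 7.92
tool_pos: [0.5926, 0.0082, 0.299]
tool_rot: [-0.148, -3.135, -0.0]
contact_force: [0.5, -0.9, -0.3]
opening: -0.0002
grip_force: 0.0
```

arm_command(
  increments=[
    {"slide": [-0.003,0.018,0],"spin": 0,"gripper": -1},
    {"slide": [-0.003,0.018,0],"spin": 0,"gripper": -1},
    {"slide": [-0.003,0.018,0],"spin": 0,"gripper": -1},
    {"slide": [-0.003,0.018,0],"spin": 0,"gripper": -1},
  ],
)

```text
t: 8.25
tool_pos: [0.5972, 0.0233, 0.3]
tool_rot: [-0.148, -3.136, 0.001]
contact_force: [0.2, -0.4, -0.7]
opening: -0.0004
grip_force: 0.0
```

Run:
```python
from h import *
o=status.get_obs();im=save('wrist','w6.png');print(o['tool_pos'])
for b in blobs(im,'red'): print(b,onz(im,*b[1],.147,o))
go([.611,.0245,.24])
```

```text
[0.59718341 0.02325261 0.29998784]
(38, [327.2, 201.8], [318, 200, 22, 5]) [0.59385771 0.02629276 0.147     ]
slide [-0.0136  0.003   0.0604] heading -5.47 spin None |s| 0.062 tilt [-1.8e-03 -3.0e-04 -1.0e+00]
```

View pics/w6.png

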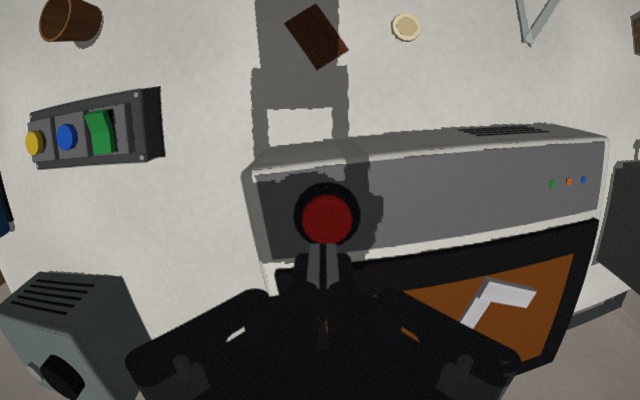

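The red button's top is a circle at about (327,220), inside its housing at (327,213); it's in shadow, so I'll locate it from those pixels.

Run:
```python
from h import *
o=status.get_obs();im=imaging.get_image('wrist')
h=cv2.cvtColor(im['frame'],cv2.COLOR_RGB2HSV)
m=cv2.inRange(h,(0,150,40),(6,255,255))|cv2.inRange(h,(174,150,40),(180,255,255))
m[:,:280]=0;m[:,380:]=0
ys,xs=np.where(m); print(xs.min(),xs.max(),ys.min(),ys.max())
for p in((327.5,219),(xs.min(),219),(xs.max(),219),(327,ys.min())): print(onz(im,*p,.147,o))
```

```text
303 352 194 243
[0.60852466 0.02482667 0.147     ]
[0.60672907 0.00569188 0.147     ]
[0.61040464 0.04399954 0.147     ]
[0.58794515 0.02629943 0.147     ]
```

arm_command(
  increments=[
    {"slide": [-0.0127,0.0025,0.02],"spin": 0,"gripper": -1},
    {"slide": [-0.0127,0.0025,0.04],"spin": 0,"gripper": -1},
    {"slide": [-0.0127,0.0025,0.055],"spin": 0,"gripper": -1},
    {"slide": [-0.0127,0.0025,0.065],"spin": 0,"gripper": -1},
    {"slide": [-0.0127,0.0025,0.07],"spin": 0,"gripper": -1},
    {"slide": [-0.0127,0.0025,0.07],"spin": 0,"gripper": -1},
    {"slide": [-0.0127,0.0025,0.07],"spin": 0,"gripper": -1},
  ],
)

```text
t: 8.93
tool_pos: [0.6108, 0.0247, 0.2323]
tool_rot: [0.149, 3.137, -0.0]
contact_force: [-0.6, 0.3, -0.6]
opening: 0.0001
grip_force: 0.0
```

Run:
```python
from h import *
print(status.get_obs()['tool_pos']);go([.610,.0248,.214])
save('wrist','w7.png')
```

```text
[0.61083003 0.02469833 0.23230448]
slide [0.0009 0.     0.0183] heading -5.44 spin None |s| 0.018 tilt [ 8.e-04 -1.e-04 -1.e+00]
```

View pics/w7.png

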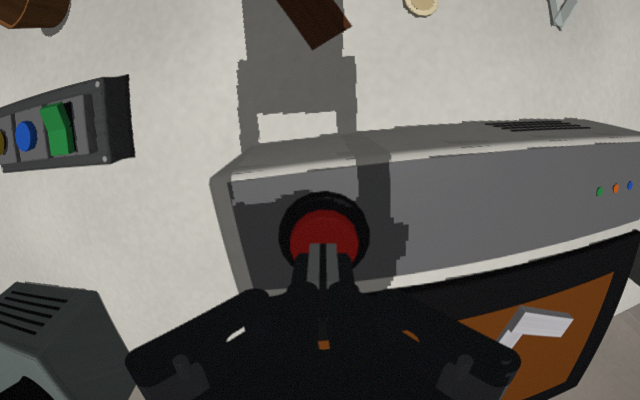

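The fingers are centred on the red button (at about (324,238)). Pressing and holding.

arm_command(
  increments=[
    {"slide": [0.0009,0,0.005],"spin": 0,"gripper": -1},
    {"slide": [0.0009,0,0.009],"spin": 0,"gripper": -1},
    {"slide": [0.0009,0,0.012],"spin": 0,"gripper": -1},
    {"slide": [0.0009,0,0.015],"spin": 0,"gripper": -1},
    {"slide": [0.0009,0,0.018],"spin": 0,"gripper": -1},
    {"slide": [0.0009,0,0.02],"spin": 0,"gripper": -1},
    {"slide": [0.0009,0,0.0215],"spin": 0,"gripper": -1},
    {"slide": [0.0009,0,0.0215],"spin": 0,"gripper": -1},
  ],
)

```text
t: 9.65
tool_pos: [0.6099, 0.0254, 0.2135]
tool_rot: [-0.148, -3.138, 0.0]
contact_force: [-7.8, 0.2, 14.9]
opening: 0.0001
grip_force: 7.5
```

arm_command(
  increments=[
    {"slide": [0,0,0.001],"spin": 0,"gripper": -1},
    {"slide": [0,0,0.001],"spin": 0,"gripper": -1},
    {"slide": [0,0,0.001],"spin": 0,"gripper": -1},
  ],
)

```text
t: 9.9
tool_pos: [0.61, 0.0253, 0.2134]
tool_rot: [0.148, 3.138, -0.001]
contact_force: [-10.1, 0.1, 17.7]
opening: -0.0001
grip_force: 9.1
```

arm_command(
  increments=[
    {"slide": [0,0,0],"gripper": -1},
    {"slide": [0,0,0],"gripper": -1},
    {"slide": [0,0,0],"gripper": -1},
    {"slide": [0,0,0],"gripper": -1},
    {"slide": [0,0,0],"gripper": -1},
    {"slide": [0,0,0],"gripper": -1},
    {"slide": [0,0,0],"gripper": -1},
    {"slide": [0,0,0],"gripper": -1},
  ],
)

```text
validation failed for argument at $.in...
```

arm_command(
  increments=[
    {"slide": [0,0,0],"gripper": -1},
    {"slide": [0,0,0],"gripper": -1},
    {"slide": [0,0,0],"gripper": -1},
    {"slide": [0,0,0],"gripper": -1},
    {"slide": [0,0,0],"gripper": -1},
    {"slide": [0,0,0],"gripper": -1},
    {"slide": [0,0,0],"gripper": -1},
    {"slide": [0,0,0],"gripper": -1},
  ],
)

```text
validation failed for argument at $.in...
```

arm_command(
  increments=[
    {"slide": [0,0,-0.015],"gripper": -1},
    {"slide": [0,0,-0.04],"gripper": -1},
    {"slide": [0,0,-0.07],"gripper": -1},
    {"slide": [0,0,-0.09],"gripper": -1},
    {"slide": [0,0,-0.1],"gripper": -1},
    {"slide": [0,0,-0.1],"gripper": -1},
    {"slide": [0,0,-0.1],"gripper": -1},
    {"slide": [0,0,-0.1],"gripper": -1},
  ],
)

```text
validation failed for argument at $.in...
```

Run:
```python
from h import *
im=save('top','t9.png'); cv2.imwrite('pics/t9c.png',cv2.resize(im['frame'][180:260,360:480,::-1],None,fx=5,fy=5))
print(status.get_obs()['tool_pos'])
```

```text
[0.6099633  0.02534881 0.2134237 ]
```

View pics/t9c.png

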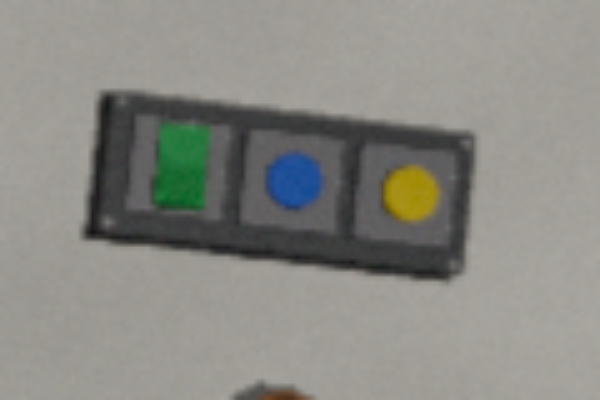

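The calls were refused because spin is required, so the button is still held. The crop shows green (183,165), blue (295,180) and yellow (412,193) in place. Resending the hold and release.

arm_command(
  increments=[
    {"slide": [0,0,0],"spin": 0,"gripper": -1},
    {"slide": [0,0,0],"spin": 0,"gripper": -1},
    {"slide": [0,0,0],"spin": 0,"gripper": -1},
    {"slide": [0,0,0],"spin": 0,"gripper": -1},
    {"slide": [0,0,0],"spin": 0,"gripper": -1},
    {"slide": [0,0,0],"spin": 0,"gripper": -1},
    {"slide": [0,0,0],"spin": 0,"gripper": -1},
    {"slide": [0,0,0],"spin": 0,"gripper": -1},
  ],
)

```text
t: 10.62
tool_pos: [0.61, 0.0254, 0.2134]
tool_rot: [0.147, 3.138, -0.001]
contact_force: [-10.4, -0.8, 18.7]
opening: 0.0002
grip_force: 9.1
```

arm_command(
  increments=[
    {"slide": [0,0,0],"spin": 0,"gripper": -1},
    {"slide": [0,0,0],"spin": 0,"gripper": -1},
    {"slide": [0,0,0],"spin": 0,"gripper": -1},
    {"slide": [0,0,0],"spin": 0,"gripper": -1},
    {"slide": [0,0,0],"spin": 0,"gripper": -1},
    {"slide": [0,0,0],"spin": 0,"gripper": -1},
    {"slide": [0,0,0],"spin": 0,"gripper": -1},
    {"slide": [0,0,0],"spin": 0,"gripper": -1},
  ],
)

```text
t: 11.28
tool_pos: [0.61, 0.0253, 0.2134]
tool_rot: [0.148, 3.138, -0.0]
contact_force: [-10.7, 0.1, 18.2]
opening: -0.0002
grip_force: 9.1
```

arm_command(
  increments=[
    {"slide": [0,0,-0.015],"spin": 0,"gripper": -1},
    {"slide": [0,0,-0.04],"spin": 0,"gripper": -1},
    {"slide": [0,0,-0.07],"spin": 0,"gripper": -1},
    {"slide": [0,0,-0.09],"spin": 0,"gripper": -1},
    {"slide": [0,0,-0.1],"spin": 0,"gripper": -1},
    {"slide": [0,0,-0.1],"spin": 0,"gripper": -1},
    {"slide": [0,0,-0.1],"spin": 0,"gripper": -1},
    {"slide": [0,0,-0.1],"spin": 0,"gripper": -1},
  ],
)

```text
t: 11.95
tool_pos: [0.609, 0.0254, 0.3067]
tool_rot: [-0.148, -3.135, -0.0]
contact_force: [0.2, -0.6, 0.2]
opening: -0.0001
grip_force: 0.0
```

```bash
python3 -c "
from h import *
print(order.finish_job())"
```

```text
the job is handed in; nothing more can be done
None
```

I handed the job in at about 12 s, with no verdict returned: green rocker over, blue key fully down, then red button held down about 1.6 s and released; yellow and the loose things were left alone.

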